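# Shut and lock the terminal cover of a bench supply unit

### The job

The terminal cover of the grey supply unit has been left open: push the cover down until it is closed. Then set the closed fingertips in the slot of its orange cam fastener and turn it a quarter turn clockwise (seen from above) to its stop, so that the white pointer faces the green mark and the cover is locked. Nothing is to be picked up, the cover is not to be swung further open, and the glassware and other things around are to be left where they are.

Things in the scene. Friction and masses are not known exactly. Their poses are not given: they have to be found in the camera images.
- unit: Fixed grey supply unit, 270 x 220 mm, 75 mm tall, at varying place and yaw (to 25 degrees). Origin on the bench; the body reaches 115 mm to -x (front), 155 mm to +x and 110 mm to either side; the hinge is 90 mm to +x of the origin. The last 60 mm at +x are a fixed deck, with two small things on it.
- hinge (a point): Middle of the cover's hinge line on the fixed unit, 75 mm above the bench. Axes are the unit's: -x from the hinge to the unit's front (robot side), y along the hinge line, z up.
- cover (a joint): Opening angle of the aluminium cover (rad): 0 closed (level), larger = front edge raised; starts 0.4 to 0.8. The stiff hinge keeps it where it is left; 1 to 6 N down near the free edge moves it. Plate 198 mm from hinge to free edge, 216 mm wide, 6 mm thick; closed, its underside is at the hinge's height.
- cover_edge (a point): On the cover's upper face, mid-width, on the black strip near the free edge: 180 mm from the hinge line, 6 mm above the cover's underside; a good place to push. The free edge is 19 mm beyond it, the fastener's disc begins 15 mm behind it. Axes turn with the cover: z normal to its upper face, -x to the free edge.
- fastener (a joint): Turn of the cam fastener (rad), growing clockwise seen from above: starts 0 to 0.3 (unlocked), stop at 1.571 = locked. It stays where left and takes about 0.10 N m. Its tongue under the cover goes below a keeper lip and holds the cover down; turned with the cover open, the tongue stops the cover from shutting.
- slot (a point): Centre of the slot's floor, on the fastener's axis, 115 mm from the hinge line, mid-width, 4 mm above the cover. Slot 38 mm wide, 84 mm long, 18 mm deep, open at top and ends, between two orange cheeks on a dark disc 100 mm across. Axes turn with it: y along the slot, x across, z up; white pointer at -y. At 0 the axes are the cover's; at 1.571 the pointer faces the free edge and green mark.
- vial: Small amber glass vial with a blue cap, 28 mm across, 55 mm tall, on the unit's rear deck; loose, to be left alone. Origin at the centre of its underside.
- stopper: Black rubber stopper, 36 mm across, 30 mm tall, on the unit's rear deck; loose, to be left alone. Origin at the centre of its underside.
- beaker: Open glass beaker, 68 mm across, 85 mm tall, on the bench left of the unit; loose, to be left alone. Origin at the centre of its underside.
- flask: Green conical flask, 76 mm across, 108 mm tall, on the bench right of the unit; loose, to be left alone. Origin at the centre of its underside.
- matchbox: Red matchbox, 36 x 55 x 15 mm, lying on the bench right of the unit; loose, to be left alone. Origin at the centre of its underside.
- wash_bottle: White plastic wash bottle with blue cap, 64 mm across, 170 mm tall, on the bench left of the unit, behind the beaker; loose, to be left alone. Origin at the centre of its underside.

How it is judged:
By the outcome, as a careful person would: the job done as asked, in the order asked, and still so for the second after the job is handed in, with the robot touching nothing.
It also fails if it takes over 50 s, if anything falls off the work surface, if the arm or the gripper's body presses on something with over 40 N, if the wrist force passes 120 N, or if a joint passes its speed limit or range.

### The arm

A 7-joint arm with a two-finger parallel gripper is mounted at the origin on the work surface. World frame = base frame: x ahead of the robot, y to its left, z up, the work surface at z = 0. Lengths are in m, angles in rad, forces in N, time in s.
With the tool pointing down it reaches from about 0.4 to 0.85 m from the base axis. Payload 10.4 kg.
Tool frame: the origin (TCP) lies midway between the tips of the shut fingers; the grasp point (between the pads) lies 19 mm behind it; z points along the fingers, y is the direction in which the jaws open and shut (so a half turn about z gives the same grasp; the last joint's range is limited). The gripper opens to 85 mm and grips with 20 to 120 N. Pads are 22 mm wide; open, the fingers measure 114 mm over their backs; the gripper's body (76 mm by 85 mm) begins 54 mm behind the grasp point. The pads swing forward as they close: fully open they stand 13 mm farther back than shut.
Start: joints at [-1.142, 0.332, -0.065, 1.46, 0.022, 1.35, -0.088], TCP at [0.273, 0.562, 0.231] pointing down, gripper open.
Joint ranges: [-2.6, 2.6], [-0.5, 2.12], [-1.47, 1.34], [0.16, 2.42], [-1.27, 4.41], [0.06, 2.06], [-2.6, 2.6]. Speed limits (rad/s): [2.22, 2.22, 2.79, 2.79, 3.14, 3.14, 3.14].

### API

Orientations are given as a rotation vector (axis times angle).
In Python, from plant import state, cams, ticket gives the robot as it stands.
- The arm moves only by the tool drive_tool, never from a script. Its argument "steps" is a list of rows, each an object with "grip": the closure, from -1 (fully open) to 1 (shut), so that 0 is half open; "translation": the shift along the tool's x, y, z in m, a list of three; "delta_rot": the turn, a rotation vector about the tool's x, y, z in rad, a list of three. A call has 1 to 20 rows; each row shifts and turns the commanded pose from where the row before left it, along the tool's axes as they then stand; what a row does not reach is not made up. A row lasts 1/8 s, in which the tool goes at most 62.5 mm and 10.7 degrees, less where a joint would pass 70% of its speed; a pose out of reach is approached as far as the arm can. A call is refused whole if a number of a shift passes 0.0625 or a number of a turn 0.188, either way. A call with a gripper value outside its range is refused whole. The fingers move at their own pace and stop on an object; "squeeze" is the grip in N (left out, the last holds). Time passes only in rows, so rows that do not move let the fingers close. It gives the time, the measured TCP pose, the force and the opening at its end, in the units of the state.
- state(): the state, without advancing time (a new reading comes with each control period).
- cams.snapshot(name): name is "side" or "top" or "wrist"; returns a dict with "image" (384x512x3 uint8, red, green, blue), "vfov" (degrees; the focal length in pixels is half the picture's height over the tangent of half this angle, whatever the lens; pixels are square), "cx", "cy" (the principal point, pixels), "extrinsics" (4x4, takes a point from world to camera coordinates). Camera axes: x right, y down, z forward; pixel columns grow to the right and rows downward; lengths in m; the calibration is good to about 2 mm. A picture is of the moment at which its call begins. There is no depth.
- ticket.hand_in(): hands the job in, once; it reports no verdict.
The state is a dict: "t": time; "joint_pos": joint angles; "joint_velocities": joint speeds; "tau": joint torques, N m; "tool_pos": TCP position; "eef_rot": TCP orientation; "contact_force": force on the tool from outside, world axes, zero at the start; "moment": the same for the moment, N m; "grip_width": finger opening in m.
Only numpy, scipy, OpenCV 4.12 (cv2) and the standard library are available. Lean on these libraries where they do the work, as an engineer would, in place of code of your own. Each camera call takes 0.05 s, during which the arm holds its last target.

## Working session

There is one attempt and no reset: what is moved stays moved. The work goes in short steps, Python scripts to look and compute and a tool call to move; the robot and the scene stay as the last step left them, time stands still between calls to the robot, and variables do not carry over. Pictures are saved under pics/ and viewed, and the job is handed in when it is done.

Besides the shell and the picture viewer there is one more tool, called after "Request:" by a JSON object that holds its "name" and its "arguments". drive_tool: Moves the arm, as the interface text tells. Its arguments: {"type":"object","properties":{"steps":{"type":"array"},"squeeze":{"type":"number"}},"required":["steps"]}

```bash
ls; mkdir -p pics; python3 - <<'E'
from plant import state,cams,ticket
import cv2,numpy as np
s=state()
for k,v in s.items(): print(k,np.round(v,4))
for n in("side","top","wrist"):
    d=cams.snapshot(n); cv2.imwrite(f"pics/{n}0.png",d["image"][:,:,::-1]); print(n,d["vfov"],d["cx"],d["cy"]);print(np.round(d["extrinsics"],4))
E
```

```text
pics
t 0.0
joint_pos [-1.1416  0.3329 -0.0647  1.461   0.0216  1.3499 -0.0885]
joint_velocities [ 0.0011  0.0005  0.0007  0.0004  0.     -0.0001  0.    ]
tau [-7.00000e-04 -6.25436e+01  4.89000e-02 -3.91618e+01  1.62000e-02
  9.80000e-03 -0.00000e+00]
tool_pos [0.2727 0.562  0.2305]
eef_rot [-7.0340e-01 -3.0615e+00  2.2000e-03]
contact_force [0.2181 0.106  0.825 ]
moment [-0.065   0.0434  0.0156]
grip_width 0.0852
side 52.26026513321414 256.2807872718963 192.3605197126205
[[ 0.9446 -0.3281  0.0037 -0.5499]
 [-0.2428 -0.7064 -0.6649  0.2376]
 [ 0.2208  0.6272 -0.7469  0.6352]
 [ 0.      0.      0.      1.    ]]
top 43.652134388628845 255.26525358053135 191.33938347345915
[[-0.0089 -0.9999  0.0077  0.0406]
 [-0.9973  0.0083 -0.0725  0.5863]
 [ 0.0724 -0.0083 -0.9973  1.1063]
 [ 0.      0.      0.      1.    ]]
wrist 62.472666820377455 251.75650219143597 194.71656716376646
[[ 0.4377  0.8991 -0.0024 -0.6221]
 [ 0.8577 -0.4168  0.3011 -0.0387]
 [ 0.2697 -0.1338 -0.9536  0.382 ]
 [ 0.      0.      0.      1.    ]]
```

View pics/side0.png

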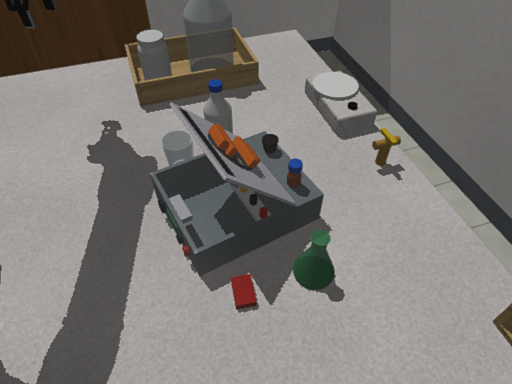

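View pics/top0.png

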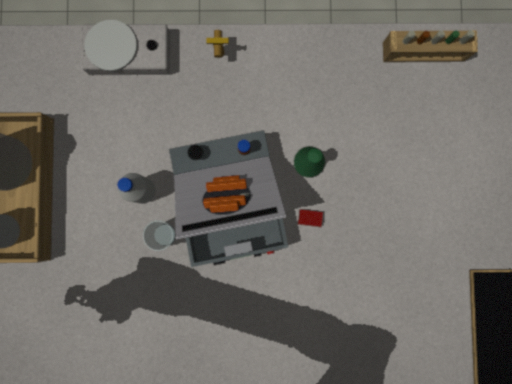

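View pics/wrist0.png

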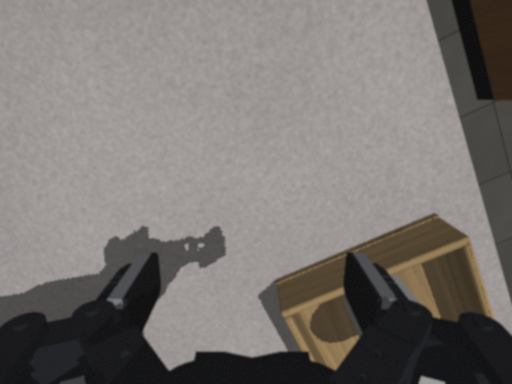

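Side view: the cover stands open, hinged near the vial (295,172) and stopper (270,143), with the front open tray facing the robot. Top view: unit corners near (171,150), (264,132), (285,243), (192,263); black strip from (183,227) to (277,212). I'll zoom in on these.

```bash
python3 - <<'E'
import cv2
a=cv2.imread("pics/top0.png")[115:280,110:340]; cv2.imwrite("pics/topz.png",cv2.resize(a,None,fx=3.4,fy=3.4,interpolation=cv2.INTER_CUBIC))
a=cv2.imread("pics/side0.png")[70:290,130:350]; cv2.imwrite("pics/sidez.png",cv2.resize(a,None,fx=2.7,fy=2.7,interpolation=cv2.INTER_CUBIC))
E
```

```text
(no output)
```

View pics/topz.png

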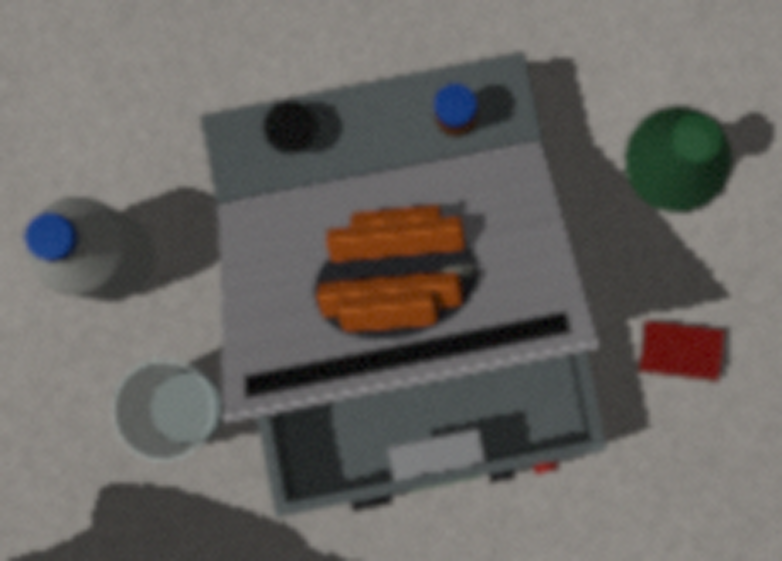

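View pics/sidez.png

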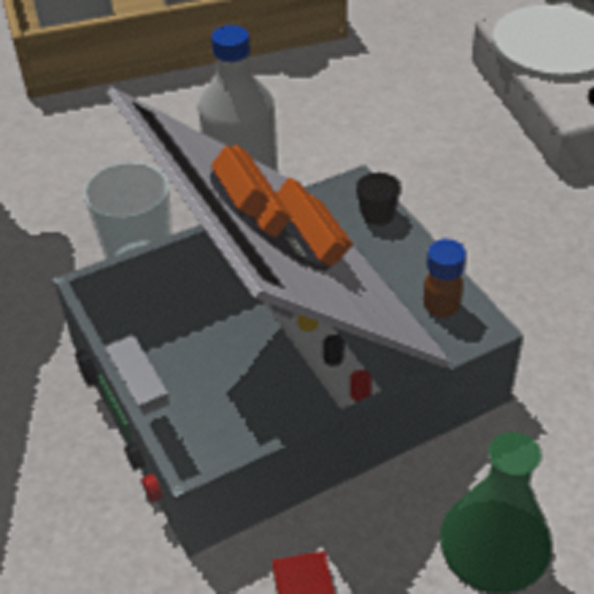

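```bash
cat > h.py <<'E'
import numpy as np,cv2
from plant import state,cams,ticket
from scipy.spatial.transform import Rotation as R
from scipy.optimize import least_squares
def proj(d,P):
    E=d["extrinsics"];P=np.atleast_2d(P);c=P@E[:3,:3].T+E[:3,3]
    f=192/np.tan(np.radians(d["vfov"]/2))
    return c[:,:2]/c[:,2:]*f+[d["cx"],d["cy"]]
def ray(d,px,z):
    E=d["extrinsics"];f=192/np.tan(np.radians(d["vfov"]/2));px=np.atleast_2d(px)
    v=np.c_[(px-[d["cx"],d["cy"]])/f,np.ones(len(px))]@E[:3,:3]
    o=-E[:3,:3].T@E[:3,3]
    return o+v*((z-o[2])/v[:,2])[:,None]
E
python3 - <<'E'
from h import *
t=cams.snapshot("top");s=cams.snapshot("side")
zt=lambda p:np.array(p)/3.4+[109.65,114.65]; zs=lambda p:np.array(p)/2.7+[129.7,69.7]
T=zt([[203,116],[524,54],[604,440],[280,512]]);S=zs([[58,282],[180,493],[521,336],[368,168]])
L=np.array([[.155,.11],[.155,-.11],[-.115,-.11],[-.115,.11]]);LS=L[[3,2,1,0]]
print(ray(t,T,.075).round(4));print(ray(s,S,.075).round(4))
def W(p,l,z): c,s_=np.cos(p[2]),np.sin(p[2]); l=np.asarray(l); return np.c_[p[0]+c*l[:,0]-s_*l[:,1],p[1]+s_*l[:,0]+c*l[:,1],np.broadcast_to(z,len(l))]
for w in("t","s","ts"):
    f=lambda p:np.r_[(proj(t,W(p,L,.075))-T).ravel()*("t" in w),(proj(s,W(p,LS,.075))-S).ravel()*("s" in w)]
    r=least_squares(f,[.55,0,0]);print(w,r.x.round(4),np.degrees(r.x[2]),r.fun.round(1))
p=r.x
def C(q,u,y,n): # u from hinge, n above underside
    return W(p,np.c_[.09-u*np.cos(q)+0*y+ -n*0 - 0 + n*np.sin(q)*1.0, y], .075+u*np.sin(q)+n*np.cos(q))
u=np.array([.198,.198]);y=np.array([.108,-.108])
CT=zt([[225,414],[597,345]]);CS=zs([[112,90],[262,293]])
r=least_squares(lambda q:np.r_[(proj(t,C(q[0],u,y,.006))-CT).ravel(),(proj(s,C(q[0],u,y,.006))-CS).ravel()],[.6])
q=r.x[0];print("open",q,r.fun.round(1))
for uu,n,nm in((.18,.006,"edge"),(.115,.01,"slot"),(.198,.006,"free")): print(nm,C(q,np.array([uu]),np.array([0.]),n).round(4),"closed",C(0,np.array([uu]),np.array([0.]),n).round(4))
E
```

```text
[[ 0.6804  0.2284  0.075 ]
 [ 0.7204  0.0155  0.075 ]
 [ 0.4647 -0.0342  0.075 ]
 [ 0.42    0.1774  0.075 ]]
[[ 0.42    0.1728  0.075 ]
 [ 0.4626 -0.036   0.075 ]
 [ 0.7205  0.0133  0.075 ]
 [ 0.6816  0.2214  0.075 ]]
t [0.5519 0.0929 0.1946] 11.147170120376853 [-1.1 -1.   0.2 -2.1  1.4  2.  -0.6  1.  -0.  -0.  -0.   0.   0.  -0.
 -0.  -0. ]
s [0.5522 0.0911 0.1909] 10.939429509311603 [-0.  -0.   0.  -0.   0.   0.   0.   0.  -1.2 -1.3 -1.   1.7  2.5 -0.3
 -0.3 -2.1]
ts [0.5521 0.0921 0.1929] 11.050110236871948 [-0.6 -1.2  0.7 -2.2  1.7  1.9 -0.3  0.8 -1.3 -1.5 -1.   1.3  2.2 -0.8
 -0.6 -2.4]
open 0.7814567443019267 [ 0.8  0.4  1.3 -1.8 -0.2 -0.1 -0.1  0.7]
edge [[0.5192 0.0856 0.206 ]] closed [[0.4638 0.0748 0.081 ]]
slot [[0.5673 0.095  0.1631]] closed [[0.5276 0.0873 0.085 ]]
free [[0.5067 0.0832 0.2187]] closed [[0.4461 0.0714 0.081 ]]
```

```bash
cat >> h.py <<'E'
U=np.array([.5521,.0921]);YAW=.193
def u2w(x,y,z): c,s=np.cos(YAW),np.sin(YAW); return np.array([U[0]+c*x-s*y,U[1]+s*x+c*y,z])
def w2u(P): c,s=np.cos(YAW),np.sin(YAW); d=np.array(P)[:2]-U; return np.array([c*d[0]+s*d[1],-s*d[0]+c*d[1],P[2]])
def where():
    s=state();Rm=R.from_rotvec(s["eef_rot"]).as_matrix()
    print("t",s["t"],"pos",np.round(s["tool_pos"],4),"unit",w2u(s["tool_pos"]).round(4),"F",np.round(s["contact_force"],2),"M",np.round(s["moment"],2),"w",round(s["grip_width"],4))
    print("tool x yaw rel unit",round(np.arctan2(Rm[1,0],Rm[0,0])-YAW,4),"z",Rm[:,2].round(3))
    return Rm
E
python3 -c "
from h import *
Rm=where()
for y0 in (YAW,YAW+np.pi):
  c,s=np.cos(y0),np.sin(y0); T=np.array([[c,s,0],[s,-c,0],[0,0,-1]])
  rv=R.from_matrix(Rm.T@T).as_rotvec();print(rv.round(3))
"
```

```text
t 0.25 pos [0.2728 0.5622 0.231 ] unit [-0.1839  0.5149  0.231 ] F [0.54 0.26 0.17] M [ 0.05 -0.01  0.01] w 0.0853
tool x yaw rel unit 2.4968 z [-0. -0. -1.]
[-0.000e+00  1.000e-03  2.497e+00]
[-0.001 -0.    -0.645]
```

Request:
{"name": "drive_tool", "arguments": {"steps": [{"grip": 1, "translation": [0, 0, -0.02], "delta_rot": [0, 0, -0.16]}, {"grip": 1, "translation": [0, 0, -0.02], "delta_rot": [0, 0, -0.16]}, {"grip": 1, "translation": [0, 0, -0.02], "delta_rot": [0, 0, -0.16]}, {"grip": 1, "translation": [0, 0, -0.02], "delta_rot": [0, 0, -0.165]}, {"grip": 1, "translation": [-0.013, -0.043, 0], "delta_rot": [0, 0, 0]}, {"grip": 1, "translation": [-0.013, -0.043, 0], "delta_rot": [0, 0, 0]}, {"grip": 1, "translation": [-0.013, -0.043, 0], "delta_rot": [0, 0, 0]}, {"grip": 1, "translation": [-0.013, -0.043, 0], "delta_rot": [0, 0, 0]}, {"grip": 1, "translation": [-0.013, -0.043, 0], "delta_rot": [0, 0, 0]}, {"grip": 1, "translation": [-0.013, -0.043, 0], "delta_rot": [0, 0, 0]}, {"grip": 1, "translation": [-0.013, -0.043, 0], "delta_rot": [0, 0, 0]}, {"grip": 1, "translation": [-0.013, -0.043, 0], "delta_rot": [0, 0, 0]}, {"grip": 1, "translation": [-0.013, -0.043, 0], "delta_rot": [0, 0, 0]}, {"grip": 1, "translation": [-0.013, -0.043, 0], "delta_rot": [0, 0, 0]}, {"grip": 1, "translation": [-0.013, -0.043, 0], "delta_rot": [0, 0, 0]}, {"grip": 1, "translation": [-0.013, -0.043, 0], "delta_rot": [0, 0, 0]}, {"grip": 1, "translation": [0, 0, 0], "delta_rot": [0, 0, 0]}]}}

```text
t: 2.38
tool_pos: [0.526, 0.082, 0.3112]
eef_rot: [-0.293, 3.128, -0.002]
contact_force: [-0.9, 1.1, 0.3]
grip_width: -0.0
```

```bash
python3 -c "
from h import *
where()
for n in('side','wrist'): cv2.imwrite(f'pics/{n}1.png',cams.snapshot(n)['image'][:,:,::-1])
"
```

```text
t 2.375 pos [0.526  0.082  0.3112] unit [-0.0275 -0.0049  0.3112] F [-0.95  1.1   0.34] M [ 0.01 -0.01 -0.03] w -0.0
tool x yaw rel unit -3.1476 z [ 0.    -0.001 -1.   ]
```

View pics/wrist1.png

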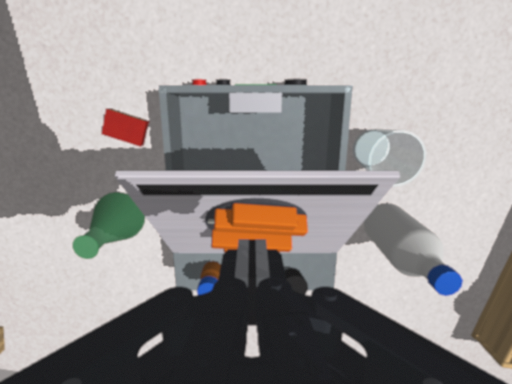

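View pics/side1.png

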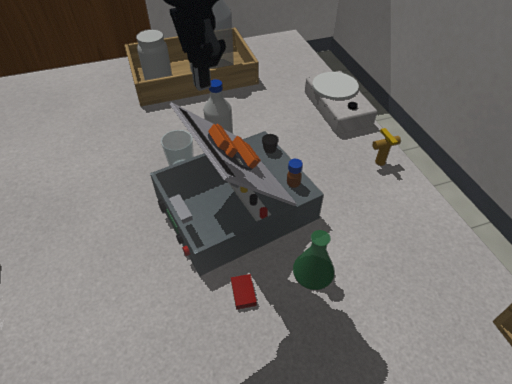

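The wrist view shows the fingers central over the cover, with slot and strip in line; nothing is touched. Next I come down onto the strip.

Request:
{"name": "drive_tool", "arguments": {"steps": [{"grip": 1, "translation": [0, 0.002, 0.03], "delta_rot": [0, 0, 0]}, {"grip": 1, "translation": [0, 0.002, 0.03], "delta_rot": [0, 0, 0]}, {"grip": 1, "translation": [0.002, 0, 0.02], "delta_rot": [0, 0, 0]}, {"grip": 1, "translation": [0, 0, 0.012], "delta_rot": [0, 0, 0]}, {"grip": 1, "translation": [0, 0, 0.006], "delta_rot": [0, 0, 0]}, {"grip": 1, "translation": [0.003, 0, 0.004], "delta_rot": [0, 0, 0]}, {"grip": 1, "translation": [0.003, 0, 0.004], "delta_rot": [0, 0, 0]}]}}

```text
t: 3.35
tool_pos: [0.5168, 0.0886, 0.206]
eef_rot: [-0.303, 3.125, 0.001]
contact_force: [0.9, 1.7, 3.1]
grip_width: 0.0001
```

```bash
python3 -c "
from h import *
where()
for n in('wrist',): cv2.imwrite(f'pics/{n}2.png',cams.snapshot(n)['image'][:,:,::-1])
"
```

```text
t 3.35 pos [0.5168 0.0886 0.206 ] unit [-0.0354  0.0034  0.206 ] F [0.87 1.68 3.09] M [ 0.2  -0.03 -0.02] w 0.0001
tool x yaw rel unit -3.1412 z [ 0.002  0.001 -1.   ]
```

View pics/wrist2.png

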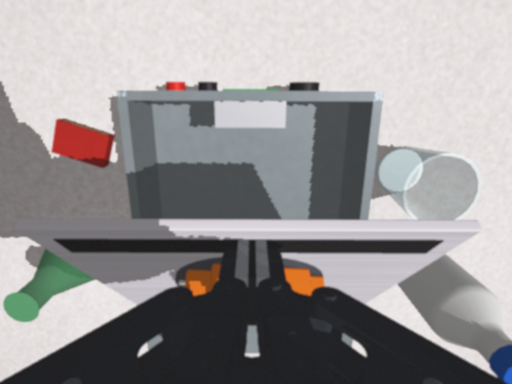

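The tips are on the black strip (250,245) with 3 N upward, so there is contact. I follow the arc from here.

Request:
{"name": "drive_tool", "arguments": {"steps": [{"grip": 1, "translation": [0.008, -0.001, 0.009], "delta_rot": [0, 0, 0]}, {"grip": 1, "translation": [0.008, -0.001, 0.01], "delta_rot": [0, 0, 0]}, {"grip": 1, "translation": [0.007, 0, 0.01], "delta_rot": [0, 0, 0]}, {"grip": 1, "translation": [0.006, 0, 0.011], "delta_rot": [0, 0, 0]}, {"grip": 1, "translation": [0.006, 0, 0.011], "delta_rot": [0, 0, 0]}, {"grip": 1, "translation": [0.005, 0, 0.012], "delta_rot": [0, 0, 0]}, {"grip": 1, "translation": [0.004, 0, 0.012], "delta_rot": [0, 0, 0]}, {"grip": 1, "translation": [0.003, 0, 0.012], "delta_rot": [0, 0, 0]}]}}

```text
t: 4.4
tool_pos: [0.4702, 0.077, 0.1173]
eef_rot: [0.303, -3.126, 0.0]
contact_force: [-1.2, 0.3, 3.0]
grip_width: 0.0003
```

```bash
python3 -c "
from h import *
where()
for n in('wrist',): cv2.imwrite(f'pics/{n}3.png',cams.snapshot(n)['image'][:,:,::-1])
"
```

```text
t 4.4 pos [0.4702 0.077  0.1173] unit [-0.0833  0.0009  0.1173] F [-1.17  0.31  2.99] M [0.08 0.33 0.05] w 0.0003
tool x yaw rel unit -3.1415 z [-0.001 -0.    -1.   ]
```

View pics/wrist3.png

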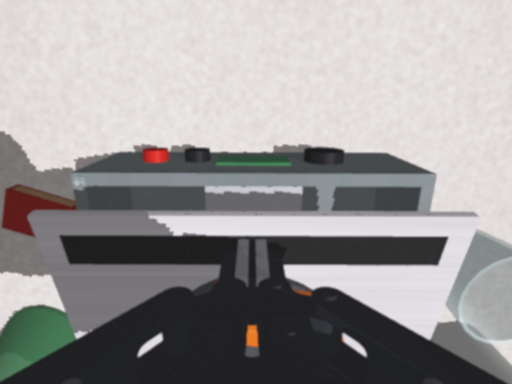

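The cover is coming down with the tips still on the strip (255,245), at 3 N. About 36 mm remains.

Request:
{"name": "drive_tool", "arguments": {"steps": [{"grip": 1, "translation": [0.003, 0, 0.01], "delta_rot": [0, 0, 0]}, {"grip": 1, "translation": [0.001, 0, 0.01], "delta_rot": [0, 0, 0]}, {"grip": 1, "translation": [0.001, 0, 0.008], "delta_rot": [0, 0, 0]}, {"grip": 1, "translation": [0, 0, 0.005], "delta_rot": [0, 0, 0]}, {"grip": 1, "translation": [0, 0, 0.002], "delta_rot": [0, 0, 0]}]}}

```text
t: 5.08
tool_pos: [0.4655, 0.0762, 0.0829]
eef_rot: [0.303, -3.126, 0.0]
contact_force: [-0.9, -0.8, 2.4]
grip_width: 0.0004
```

Request:
{"name": "drive_tool", "arguments": {"steps": [{"grip": 1, "translation": [0, 0, 0.002], "delta_rot": [0, 0, 0]}, {"grip": 1, "translation": [0, 0, 0.001], "delta_rot": [0, 0, 0]}]}}

```text
t: 5.32
tool_pos: [0.4657, 0.0763, 0.0809]
eef_rot: [0.303, -3.127, -0.0]
contact_force: [-7.7, -2.7, 19.4]
grip_width: -0.0
```

That's the stop: 19 N at z = 0.081, the height of the closed cover. I rise and look.

Request:
{"name": "drive_tool", "arguments": {"steps": [{"grip": 1, "translation": [0, 0, -0.02], "delta_rot": [0, 0, 0]}, {"grip": 1, "translation": [0.01, 0, -0.05], "delta_rot": [0, 0, 0]}, {"grip": 1, "translation": [0.01, 0, -0.06], "delta_rot": [0, 0, 0]}, {"grip": 1, "translation": [0, 0, 0], "delta_rot": [0, 0, 0]}]}}

```text
t: 5.82
tool_pos: [0.4481, 0.0731, 0.2148]
eef_rot: [-0.302, 3.119, 0.004]
contact_force: [0.4, -0.0, 0.2]
grip_width: -0.0005
```

```bash
python3 -c "
from h import *
where()
for n in('top','side','wrist'): cv2.imwrite(f'pics/{n}4.png',cams.snapshot(n)['image'][:,:,::-1])
a=cv2.imread('pics/top4.png')[115:280,110:340]; cv2.imwrite('pics/top4z.png',cv2.resize(a,None,fx=3.4,fy=3.4,interpolation=cv2.INTER_CUBIC))
a=cv2.imread('pics/side4.png')[70:290,130:350]; cv2.imwrite('pics/side4z.png',cv2.resize(a,None,fx=2.7,fy=2.7,interpolation=cv2.INTER_CUBIC))
"
```

```text
t 5.825 pos [0.4481 0.0731 0.2148] unit [-0.1057  0.0013  0.2148] F [ 0.37 -0.03  0.25] M [-0.01  0.    0.02] w -0.0005
tool x yaw rel unit -3.1414 z [ 0.008  0.003 -1.   ]
```

View pics/top4z.png

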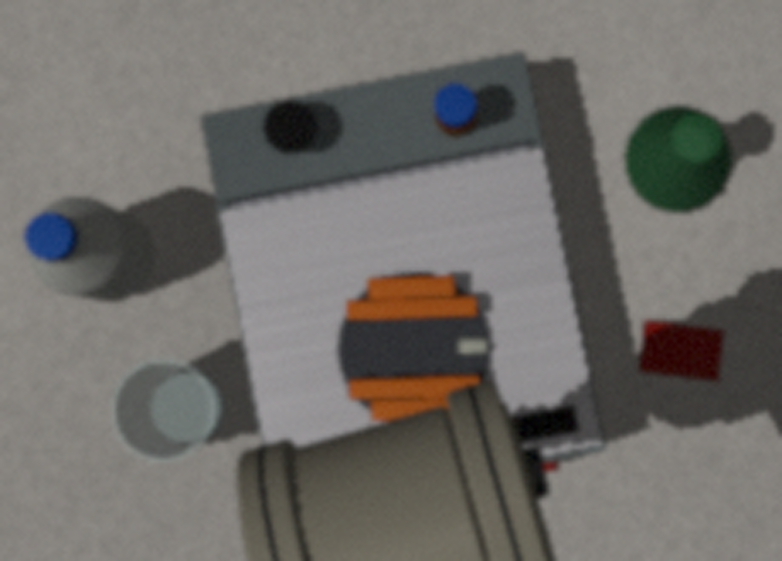

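View pics/side4z.png

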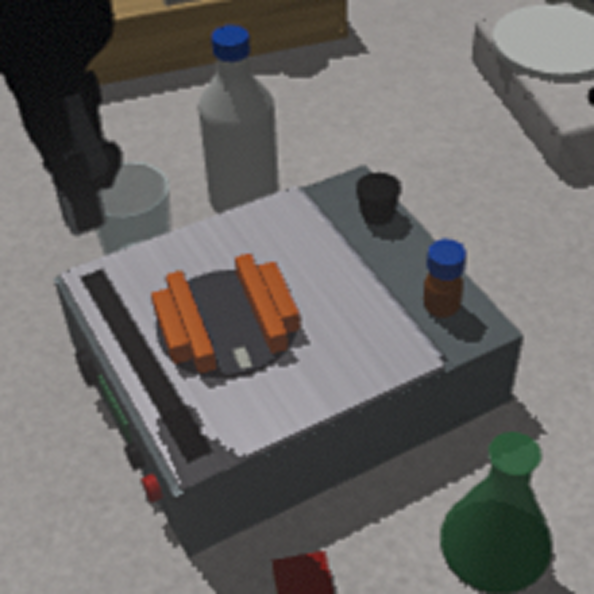

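View pics/wrist4.png

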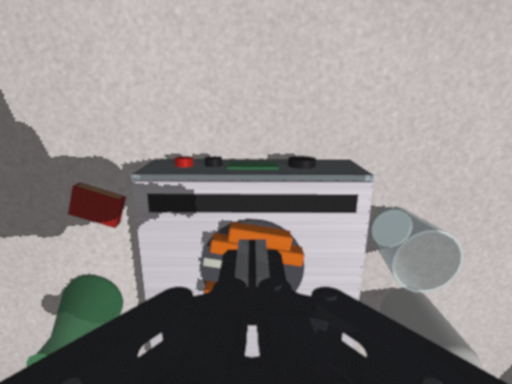

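The cover is closed in both views. In the top view the disc centre is about (414,347) and the pointer (472,346), enlarged. I'll measure the centre and angle.

```bash
python3 - <<'E'
from h import *
t=cams.snapshot("top");s=cams.snapshot("side")
zt=lambda p:np.array(p)/3.4+[109.65,114.65]
im=t["image"];h=cv2.cvtColor(im,cv2.COLOR_RGB2HSV);m=(cv2.inRange(h,(5,150,80),(20,255,255)))
n,l,st,c=cv2.connectedComponentsWithStats(m)
for i in range(1,n):
    if st[i,4]>30: print(st[i],c[i])
P=ray(t,zt([[472,346],[414,347],[345,348]]),.085)
print([w2u(p).round(4) for p in P])
s_=s["image"];f=lambda p:np.array(p)/2.7+[129.7,69.7]
P=ray(s,f([[242,357],[228,322]]),.085);print([w2u(p).round(4) for p in P])
# upper cheek inner edge in topz
P=ray(t,zt([[348,320],[476,317],[350,380],[478,377]]),.085);print([w2u(p).round(4) for p in P])
E
```

```text
[215  44   5  12  48] [216.91666667  49.375     ]
[213 196  37  13 374] [230.98930481 202.8342246 ]
[213 225  38  14 310] [229.19677419 230.15483871]
[array([-0.0328, -0.0349,  0.085 ]), array([-0.0259,  0.0021,  0.085 ]), array([-0.0175,  0.0461,  0.085 ])]
[array([-0.0323, -0.0363,  0.085 ]), array([-0.0264, -0.0026,  0.085 ])]
[array([-0.0001,  0.0407,  0.085 ]), array([-0.0149, -0.0412,  0.085 ]), array([-0.0385,  0.047 ,  0.085 ]), array([-0.0533, -0.0347,  0.085 ])]
```

Request:
{"name": "drive_tool", "arguments": {"steps": [{"grip": 1, "translation": [-0.025, -0.009, 0], "delta_rot": [0, 0, 0]}, {"grip": 1, "translation": [-0.025, -0.009, 0.02], "delta_rot": [0, 0, 0]}, {"grip": 1, "translation": [-0.025, -0.01, 0.03], "delta_rot": [0, 0, 0]}, {"grip": 1, "translation": [0, 0, 0.03], "delta_rot": [0, 0, 0.095]}, {"grip": 1, "translation": [0, 0, 0.01], "delta_rot": [0, 0, 0.095]}, {"grip": 1, "translation": [0, 0, 0], "delta_rot": [0, 0, 0]}]}}

```text
t: 6.82
tool_pos: [0.524, 0.0591, 0.1184]
eef_rot: [0.006, -3.138, 0.002]
contact_force: [0.3, -0.0, 0.7]
grip_width: 0.0001
```

```bash
python3 -c "
from h import *
where()
for n in('side','wrist'): cv2.imwrite(f'pics/{n}5.png',cams.snapshot(n)['image'][:,:,::-1])
a=cv2.imread('pics/side5.png')[70:290,130:350]; cv2.imwrite('pics/side5z.png',cv2.resize(a,None,fx=2.7,fy=2.7,interpolation=cv2.INTER_CUBIC))
"
```

```text
t 6.825 pos [0.524  0.0591 0.1184] unit [-0.0339 -0.027   0.1184] F [ 0.32 -0.01  0.73] M [ 0.04 -0.02 -0.01] w 0.0001
tool x yaw rel unit -3.3309 z [-0.004 -0.001 -1.   ]
```

View pics/side5z.png

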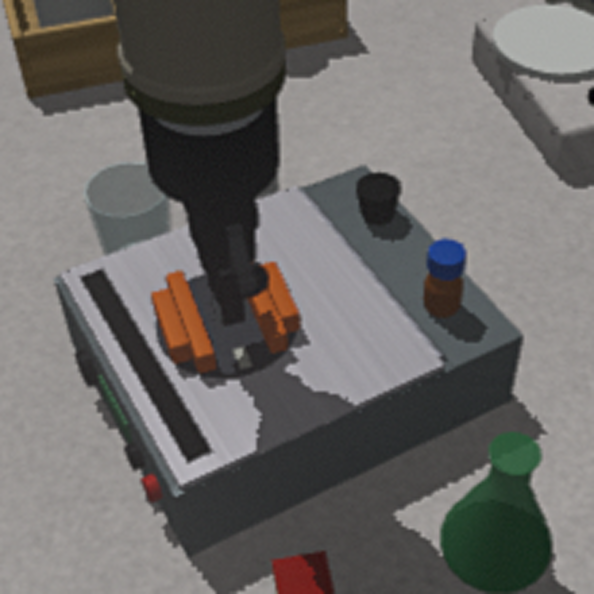

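View pics/wrist5.png

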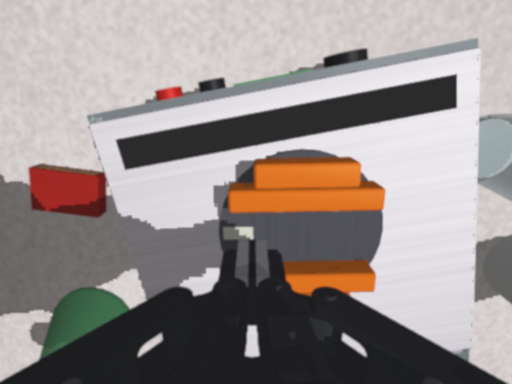

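The tool is aligned with the slot; the tips are over the pointer half, between the cheeks (inner edges near rows 211 and 262). I insert.

Request:
{"name": "drive_tool", "arguments": {"steps": [{"grip": 1, "translation": [-0.003, 0, 0.01], "delta_rot": [0, 0, 0]}, {"grip": 1, "translation": [0, 0, 0.01], "delta_rot": [0, 0, 0]}, {"grip": 1, "translation": [0, 0, 0.009], "delta_rot": [0, 0, 0]}, {"grip": 1, "translation": [0, 0, 0], "delta_rot": [0, 0, 0]}]}}

```text
t: 7.42
tool_pos: [0.5275, 0.0593, 0.0903]
eef_rot: [0.005, -3.14, 0.001]
contact_force: [-0.9, 0.6, 0.2]
grip_width: 0.0
```

```bash
python3 -c "
from h import *
where()
for n in('side','wrist'): cv2.imwrite(f'pics/{n}6.png',cams.snapshot(n)['image'][:,:,::-1])
a=cv2.imread('pics/side6.png')[70:290,130:350]; cv2.imwrite('pics/side6z.png',cv2.resize(a,None,fx=2.7,fy=2.7,interpolation=cv2.INTER_CUBIC))
"
```

```text
t 7.425 pos [0.5275 0.0593 0.0903] unit [-0.0305 -0.0275  0.0903] F [-0.9   0.59  0.23] M [-0.02 -0.04  0.01] w 0.0
tool x yaw rel unit -3.3313 z [-0.002 -0.    -1.   ]
```

View pics/side6z.png

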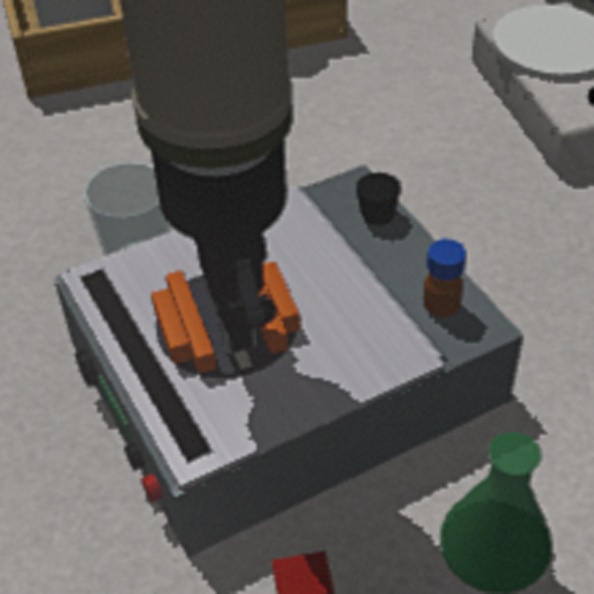

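View pics/wrist6.png

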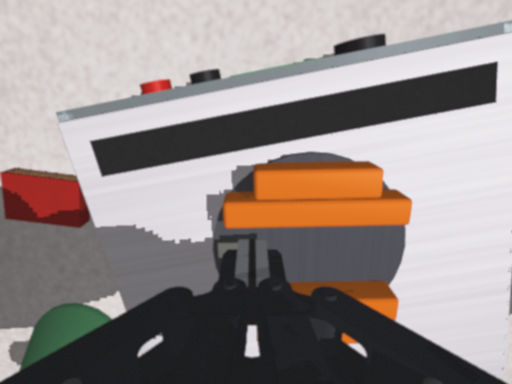

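Request:
{"name": "drive_tool", "arguments": {"steps": [{"grip": 1, "translation": [0.004, 0, 0], "delta_rot": [0, 0, 0]}, {"grip": 1, "translation": [0.004, 0, 0], "delta_rot": [0, 0, 0]}, {"grip": 1, "translation": [0.0027, 0.0009, 0], "delta_rot": [0, 0, 0.1]}, {"grip": 1, "translation": [0.0027, 0.0009, 0], "delta_rot": [0, 0, 0.1]}, {"grip": 1, "translation": [0.0027, 0.0009, 0], "delta_rot": [0, 0, 0.1]}, {"grip": 1, "translation": [0.0027, 0.0009, 0], "delta_rot": [0, 0, 0.1]}]}}

```text
t: 8.28
tool_pos: [0.5103, 0.0639, 0.0917]
eef_rot: [0.625, 3.077, -0.0]
contact_force: [1.9, -2.6, 0.1]
grip_width: 0.0001
```

```bash
python3 -c "
from h import *
where();print(np.round(state()['joint_pos'],2))
for n in('side','wrist'): cv2.imwrite(f'pics/{n}7.png',cams.snapshot(n)['image'][:,:,::-1])
a=cv2.imread('pics/side7.png')[70:290,130:350]; cv2.imwrite('pics/side7z.png',cv2.resize(a,None,fx=2.7,fy=2.7,interpolation=cv2.INTER_CUBIC))
"
```

```text
t 8.275 pos [0.5103 0.0639 0.0917] unit [-0.0464 -0.0197  0.0917] F [ 1.88 -2.59  0.11] M [-0.58 -0.39 -0.01] w 0.0001
tool x yaw rel unit 2.548 z [ 0.001 -0.    -1.   ]
[-0.53  0.22  0.35  1.93 -0.09  1.    1.03]
```

View pics/side7z.png

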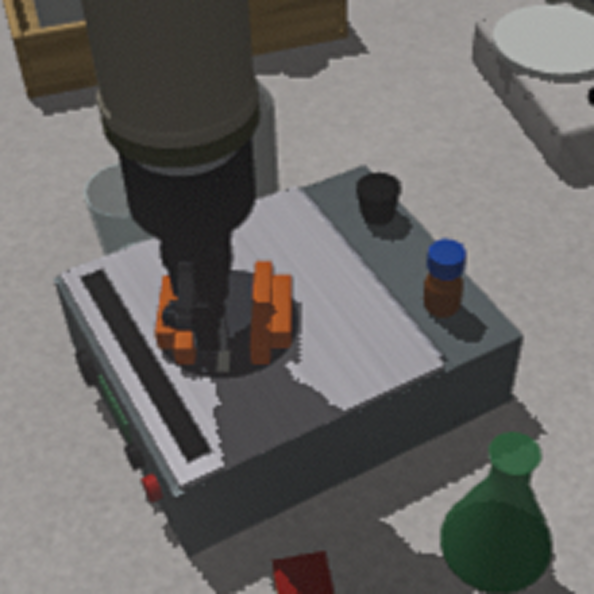

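View pics/wrist7.png

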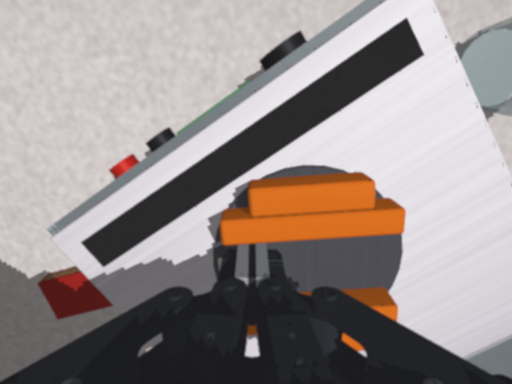

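Turning works (about 3 N, slot still in line with the tool). I continue.

Request:
{"name": "drive_tool", "arguments": {"steps": [{"grip": 1, "translation": [0.0028, 0.0008, 0.0005], "delta_rot": [0, 0, 0.1]}, {"grip": 1, "translation": [0.0028, 0.0008, 0.0005], "delta_rot": [0, 0, 0.1]}, {"grip": 1, "translation": [0.0028, 0.0008, 0], "delta_rot": [0, 0, 0.1]}, {"grip": 1, "translation": [0.0028, 0.0008, 0], "delta_rot": [0, 0, 0.1]}, {"grip": 1, "translation": [0.0028, 0.0008, 0], "delta_rot": [0, 0, 0.1]}, {"grip": 1, "translation": [0.0028, 0.0008, 0], "delta_rot": [0, 0, 0.1]}, {"grip": 1, "translation": [0.0028, 0.0008, 0], "delta_rot": [0, 0, 0.1]}]}}

```text
t: 9.25
tool_pos: [0.499, 0.0804, 0.0907]
eef_rot: [1.639, 2.679, 0.0]
contact_force: [0.5, -4.3, 2.9]
grip_width: -0.0002
```

```bash
python3 -c "
from h import *
where();print(np.round(state()['joint_pos'],2))
for n in('wrist',): cv2.imwrite(f'pics/{n}8.png',cams.snapshot(n)['image'][:,:,::-1])
"
```

```text
t 9.25 pos [0.499  0.0804 0.0907] unit [-0.0543 -0.0013  0.0907] F [ 0.51 -4.28  2.93] M [-0.7  -0.14  0.01] w -0.0002
tool x yaw rel unit 1.8506 z [ 0.001 -0.    -1.   ]
[-0.63  0.21  0.43  1.96 -0.1   1.    0.31]
```

View pics/wrist8.png

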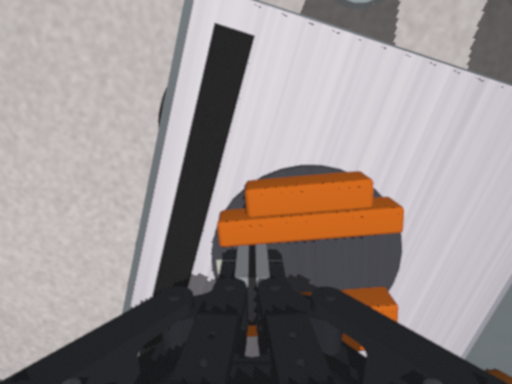

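Request:
{"name": "drive_tool", "arguments": {"steps": [{"grip": 1, "translation": [0.0028, 0.0006, 0], "delta_rot": [0, 0, 0.1]}, {"grip": 1, "translation": [0.0028, 0.0006, 0], "delta_rot": [0, 0, 0.1]}, {"grip": 1, "translation": [0.0024, 0.0004, 0], "delta_rot": [0, 0, 0.08]}, {"grip": 1, "translation": [0, 0, 0], "delta_rot": [0, 0, 0]}]}}

```text
t: 9.8
tool_pos: [0.4978, 0.0889, 0.0906]
eef_rot: [1.991, 2.429, 0.001]
contact_force: [2.7, -1.8, 2.1]
grip_width: 0.0
```

```bash
python3 -c "
from h import *
where()
for n in('wrist',): cv2.imwrite(f'pics/{n}9.png',cams.snapshot(n)['image'][:,:,::-1])
"
```

```text
t 9.8 pos [0.4978 0.0889 0.0906] unit [-0.0539  0.0073  0.0906] F [ 2.75 -1.82  2.09] M [-0.5  -0.45 -0.02] w 0.0
tool x yaw rel unit 1.5751 z [ 0.001  0.    -1.   ]
```

View pics/wrist9.png

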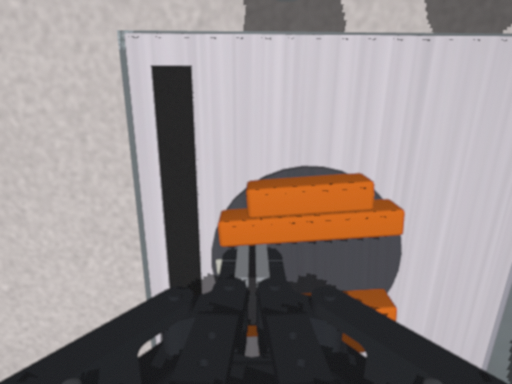

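The slot lags the tool by about 3° and the force shows no stop yet. I push on in small steps.

Request:
{"name": "drive_tool", "arguments": {"steps": [{"grip": 1, "translation": [0.001, 0, 0], "delta_rot": [0, 0, 0]}, {"grip": 1, "translation": [0.001, 0, 0], "delta_rot": [0, 0, 0]}]}}

```text
t: 10.1
tool_pos: [0.498, 0.0903, 0.0907]
eef_rot: [1.993, 2.426, 0.002]
contact_force: [6.4, -5.7, -0.6]
grip_width: -0.0
```

```bash
python3 -c "
from h import *
where()"
```

```text
t 10.1 pos [0.498  0.0903 0.0907] unit [-0.0534  0.0087  0.0907] F [ 6.44 -5.73 -0.62] M [-1.12 -1.47 -0.07] w -0.0
tool x yaw rel unit 1.5735 z [ 0.002 -0.    -1.   ]
```

Request:
{"name": "drive_tool", "arguments": {"steps": [{"grip": 1, "translation": [0.001, 0, 0], "delta_rot": [0, 0, 0]}, {"grip": 1, "translation": [0.001, 0, 0], "delta_rot": [0, 0, 0]}]}}

```text
t: 10.35
tool_pos: [0.4979, 0.0916, 0.0906]
eef_rot: [1.993, 2.425, 0.001]
contact_force: [7.6, -9.5, -0.5]
grip_width: 0.0001
```

```bash
python3 -c "
from h import *
where()
for n in('wrist',): cv2.imwrite(f'pics/{n}10.png',cams.snapshot(n)['image'][:,:,::-1])
"
```

```text
t 10.35 pos [0.4979 0.0916 0.0906] unit [-0.0533  0.0099  0.0906] F [ 7.62 -9.48 -0.53] M [-1.96 -1.7  -0.09] w 0.0001
tool x yaw rel unit 1.5729 z [ 0.003 -0.001 -1.   ]
```

View pics/wrist10.png

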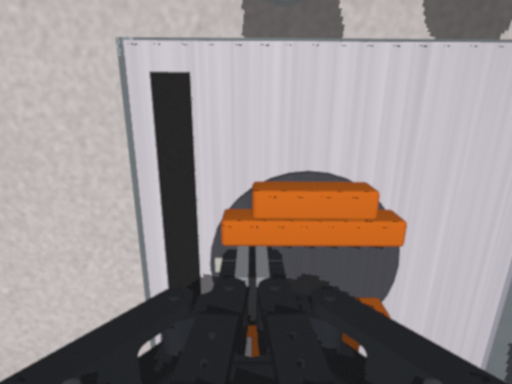

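The cheek is now parallel to the unit's edge and the force has risen to 12 N, about three times the turning force. One more small push, then back off and look.

Request:
{"name": "drive_tool", "arguments": {"steps": [{"grip": 1, "translation": [0.001, 0, 0], "delta_rot": [0, 0, 0]}, {"grip": 1, "translation": [0.001, 0, 0], "delta_rot": [0, 0, 0]}]}}

```text
t: 10.65
tool_pos: [0.4979, 0.0918, 0.0907]
eef_rot: [1.993, 2.423, -0.001]
contact_force: [8.9, -14.4, 0.2]
grip_width: -0.0002
```

```bash
python3 -c "
from h import *
where()"
```

```text
t 10.65 pos [0.4979 0.0918 0.0907] unit [-0.0533  0.0101  0.0907] F [  8.92 -14.36   0.15] M [-3.17 -1.93 -0.09] w -0.0002
tool x yaw rel unit 1.5715 z [ 0.003 -0.003 -1.   ]
```

The stop is reached (0.2 mm moved for 2 mm commanded, 17 N). I release and go up and aside.

Request:
{"name": "drive_tool", "arguments": {"steps": [{"grip": 1, "translation": [-0.005, 0, 0], "delta_rot": [0, 0, 0]}, {"grip": 1, "translation": [-0.004, 0, 0], "delta_rot": [0, 0, 0]}, {"grip": 1, "translation": [0, 0, 0], "delta_rot": [0, 0, 0]}, {"grip": 1, "translation": [0, 0, -0.02], "delta_rot": [0, 0, 0]}, {"grip": 1, "translation": [0, 0, -0.04], "delta_rot": [0, 0, 0]}, {"grip": 1, "translation": [0, 0, -0.05], "delta_rot": [0, 0, 0]}, {"grip": 1, "translation": [0, 0, -0.05], "delta_rot": [0, 0, 0]}, {"grip": 1, "translation": [0, -0.03, -0.02], "delta_rot": [0, 0, 0]}, {"grip": 1, "translation": [0.03, -0.03, 0], "delta_rot": [0, 0, 0]}, {"grip": 1, "translation": [0.04, -0.02, 0], "delta_rot": [0, 0, 0]}, {"grip": 1, "translation": [0.04, 0, 0], "delta_rot": [0, 0, 0]}, {"grip": 1, "translation": [0.04, 0, 0], "delta_rot": [0, 0, 0]}, {"grip": 1, "translation": [0, 0, 0], "delta_rot": [0, 0, 0]}]}}

```text
t: 12.28
tool_pos: [0.389, 0.2207, 0.27]
eef_rot: [-1.988, -2.432, 0.001]
contact_force: [0.7, -0.6, 0.8]
grip_width: -0.0002
```

```bash
python3 -c "
from h import *
where()
for n in('top','side'): cv2.imwrite(f'pics/{n}11.png',cams.snapshot(n)['image'][:,:,::-1])
a=cv2.imread('pics/top11.png')[115:280,110:340]; cv2.imwrite('pics/top11z.png',cv2.resize(a,None,fx=3.4,fy=3.4,interpolation=cv2.INTER_CUBIC))
a=cv2.imread('pics/side11.png')[70:290,130:350]; cv2.imwrite('pics/side11z.png',cv2.resize(a,None,fx=2.7,fy=2.7,interpolation=cv2.INTER_CUBIC))
"
```

```text
t 12.275 pos [0.389  0.2207 0.27  ] unit [-0.1354  0.1575  0.27  ] F [ 0.69 -0.58  0.75] M [-0.03  0.02 -0.01] w -0.0002
tool x yaw rel unit 1.5777 z [-0.001 -0.    -1.   ]
```

View pics/top11z.png

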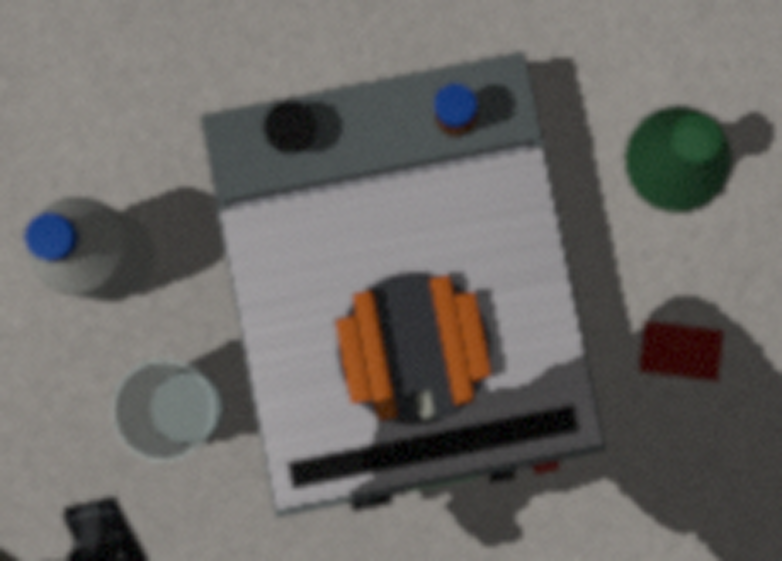

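View pics/side11z.png

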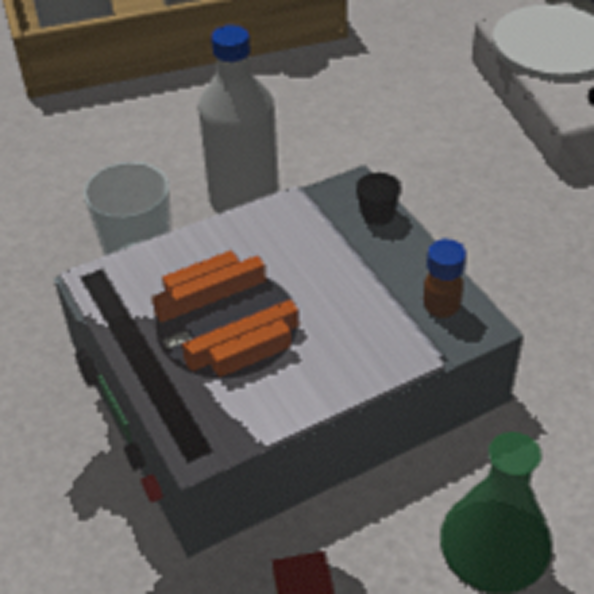

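The pointer (425,404) faces the free edge and green mark, and the other things stand where they were. I'll measure the slot angle.

```bash
python3 - <<'E'
from h import *
for n in("top","side"):
    t=cams.snapshot(n);im=t["image"];h=cv2.cvtColor(im,cv2.COLOR_RGB2HSV)
    u0=np.array([u2w(.09-.115,0,.1)]);c0=proj(t,u0)[0]
    m=cv2.inRange(h,(5,150,50),(20,255,255));k,l,st,c=cv2.connectedComponentsWithStats(m);cs=[]
    for i in range(1,k):
        if st[i,4]>30 and np.hypot(*(c[i]-c0))<40:
            p=np.argwhere(l==i)[:,::-1].astype(float);P=np.array([w2u(q) for q in ray(t,p,.1)])[:,:2]
            cs.append(P.mean(0));e=np.linalg.eigh(np.cov(P.T))[1][:,1];print(n,st[i,4],P.mean(0).round(4),"dir deg from unit x",np.degrees(np.arctan(e[1]/e[0])).round(1))
    if len(cs)==2: d=cs[0]-cs[1];print("across, deg from unit y",np.degrees(np.arctan(d[0]/d[1])).round(1))
    w=cv2.inRange(h,(0,0,120),(179,70,255))
    for e in (.09-.115-.035,): print("expected pointer px",proj(t,[u2w(e,0,.086)]))
E
```

```text
top 394 [-0.0268 -0.0285] dir deg from unit x -0.5
top 388 [-0.026   0.0323] dir deg from unit x -0.5
across, deg from unit y 0.8
expected pointer px [[235.39760427 231.70147395]]
side 320 [-0.0237  0.0324] dir deg from unit x -3.8
side 486 [-0.0302 -0.0314] dir deg from unit x 4.6
across, deg from unit y 5.8
expected pointer px [[197.27569357 194.37532033]]
```

```bash
python3 -c "
from plant import ticket
print(ticket.hand_in())"
```

```text
the job is handed in; nothing more can be done
None
```

The cover is closed and the cam fastener is turned clockwise to its stop. I handed the job in with the arm clear of everything, after about 12.5 s of the 50 s allowed.

- **Cover:** I pushed it down on the black strip with the closed fingertips, with about 3 N while it moved. It stopped at z = 0.081 m with 19 N, which is the closed height, and it stayed level in the later pictures.
- **Fastener:** I set the closed fingertips off-centre, in the pointer half of the slot, because centred they were likely too small to catch the cheeks. I swung them round the fastener's axis to the stop. There the force rose to 17 N, with only 0.2 mm moved for the last 2 mm commanded.
- **Last checks:** In the top view, the slot is within about 0.5–0.8° of the locked direction, and the pointer faces the free edge, where the green mark is. By eye, the glassware and other things are where they were, and the tool force is back near zero.
- **Disagreement:** The same colour measurement from the side view gave −3.8° and +4.6° for the two cheeks, and 5.8° across them. I put this down to the cheeks' side faces showing in that view, and relied on the top view and the stop force instead.

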